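# Retire a fragile lamp bulb into the deep green lamp bin

### The arm

A 7-joint arm with a two-finger parallel gripper is mounted at the origin on the work surface. World frame = base frame: x ahead of the robot, y to its left, z up, the work surface at z = 0. Lengths are in mm, angles in rad, forces in N, time in s.
With the tool pointing down it reaches from about 425 to 1025 mm from the base axis. Payload 9.4 kg.
Tool frame: the origin (TCP) lies midway between the tips of the shut fingers; the grasp point (between the pads) lies env.grip_point_offset behind it (env.grip_point_offset is the distance from the TCP to the grasp point, in mm); z points along the fingers, y is the line along which they close (so a half turn about z gives the same grasp; the last joint's range is limited). The gripper opens to 85 mm and grips with 20 to 120 N. Pads are 22 mm wide; open, the fingers measure 114 mm over their backs; the gripper's body (76 mm by 85 mm) begins 54 mm behind the grasp point. The pads swing forward as they close: fully open they stand 13 mm farther back than shut.
Start: joints at [-1.369, 0.599, -0.003, 1.599, 0.002, 0.943, -0.08], TCP at [199.526, 697.003, 231.275] pointing down, gripper open.
Joint ranges: [-2.57, 2.57], [-0.35, 1.97], [-1.29, 1.29], [0.11, 2.56], [-1.05, 4.19], [0.11, 1.86], [-2.63, 2.63]. Speed limits (rad/s): [2.22, 2.22, 3.01, 3.01, 3.14, 3.14, 3.14].

### API

Orientations are given as a unit quaternion [x, y, z, w].
In Python, from plant import readout, cams, env gives the robot as it stands.
- The arm moves only by the tool play_rows, never from a script. Its argument "targets" is a list of rows, each a list of 6 numbers: the shift along the tool's x, y, z in m, then the turn, a rotation vector about the tool's x, y, z in degrees. In form: [[x, y, z, ax, ay, az], ...]. A call has 1 to 8 rows; each row is the pose to reach, as a shift and turn from the pose commanded when the call began, along the tool's axes at that moment; what a row does not reach only later rows make up. A row lasts 1/12 s, in which the tool goes at most 41.7 mm and 7.16 degrees, less where a joint would pass 70% of its speed; a pose out of reach is approached as far as the arm can. A call with a gripper value outside its range is refused whole. "grip" is the gripper's target within -1 to 1 (fully open at 1, half-way at 0, shut at -1), set as the call begins (left out, the last holds). The fingers move at their own pace and stop on an object; "newtons" is the grip in N (left out, the last holds). Time passes only in rows, so rows that repeat a pose let the fingers close. It gives the time, the measured TCP pose, the force, the opening and the grip force at its end, in the units of the state.
- readout.get_obs(): the state, without advancing time (a new reading comes with each control period).
- cams.grab_frame(name): name is "scene" or "top" or "wrist"; returns the picture (400x640x3 uint8, blue, green, red); there is no depth.
- cams.camera_info(name): a dict with "mtx" (3x3 intrinsics, pixels), "cam_to_world" (4x4, takes a point from camera to world coordinates). Camera axes: x right, y down, z forward; pixel columns grow to the right and rows downward; lengths in mm; the calibration is good to about 2 mm. A picture is of the moment at which its call begins: read the wrist's pose just before it. camera_info takes no time and is no camera call; for the wrist camera it gives the pose at the moment of the call.
- env.close_job(): hands the job in; it is judged then, once.
The state is a dict: "t": time; "q": joint angles; "qd": joint speeds; "tau": joint torques, N m; "position": TCP position; "eef_rot": TCP orientation; "contact_force": force on the tool from outside, world axes, zero at the start; "ft_torque": the same for the moment, N m; "width": opening from 0.0 (shut) to 1.0 (fully open); "grasp_force": force on a finger pad.
Only numpy, scipy, OpenCV 4.12 (cv2) and the standard library are available. Lean on these libraries where they do the work, as an engineer would, in place of code of your own. Each camera call takes 0.05 s, during which the arm holds its last target. There are 200 camera calls.

### The job

Take the white lamp bulb out of the slanted test cradle, stand it cap-up in the orange cup and let go of it there; then take it again by its metal cap and lower it, cap up, into the deep green bin (not the blue one). The bin's sprung floor is at a different, unmeasured height every time, so feel for it: set the bulb down on it very gently, pressing only lightly, let go only once it rests there, and draw the gripper out. Leave the other things on the bench where they are.

Things in the scene. Friction and masses are not known exactly. Their poses are not given: they have to be found in the camera images.
- bulb: white lamp bulb with a bright metal screw cap, 117 mm long, about 0.1 kg. Origin at the centre of the round globe (diameter 62 mm); its +z axis points along the bulb to the cap. A grey neck tapers from the globe to 29 mm across at z = 53 mm, the cap is 27 mm across from z = 53 to 82 mm, a 12 mm wide contact ends at 86 mm.
- bulb_cap (a point): centre of the bulb's metal cap, on the bulb's axis 68 mm from the globe centre
- cradle: fixed blue-grey cradle; origin on the bench under the globe; base 75 mm wide, x = -40 to 110 mm. The globe rests on a cup 59 mm across, 45 mm high, its centre at z = 63 mm; the bulb leans 55 degrees from upright towards +x, the cap in a slot between cheeks (49 mm outside, flush with its upper side, 59 to 92 mm from the globe centre): only the globe can be gripped, across y, and lifts straight up
- cup: fixed orange cup for standing the bulb in, on an 80 mm square foot; 59 mm outside, 50 mm inside, 45 mm high; origin on the bench under its centre; the globe sits on its rim
- cup_seat (a point): where the centre of the globe lies when the bulb stands in the orange cup, 63 mm above the bench on the cup's axis
- green_bin: fixed deep round green bin, 106 mm outside, 96 mm inside, 150 mm high; origin on the bench under its centre. Inside is a white sprung floor with a seating ring 8 mm high, 40 mm inside. With the bulb resting on it the globe centre is 58 to 104 mm above the bench, different each time, not measured. The floor yields 2 mm per newton for 16 mm, then is hard
- green_bin_mouth (a point): centre of the green bin's mouth, at rim height (150 mm)
- blue_bin: fixed round blue bin of the same outer size without the floor plate, the wrong one; origin on the bench under its centre
- tape_roll: yellow tape roll, 90 mm across, 30 mm high, lying flat; origin under its centre. Bystander.
- battery_pack: black and red drill battery, 75 x 110 x 63 mm; origin under its centre. Bystander.
- screwdriver: screwdriver 200 mm long, lying on the bench; bystander
- screw_jar: jar with white cap, 68 mm across, 90 mm high; origin under its centre. Bystander.
- mug: blue mug, 80 mm across, 95 mm high; origin under its centre. Bystander.
- wrench: wrench 180 mm long, lying. Bystander.

How it is judged:
By the outcome, as a careful person would: the job done as asked, in the order asked, and still so for the second after the job is handed in, with the robot touching nothing.
It also fails if it takes over 64 s, if anything falls off the work surface, if the arm or the gripper's body presses on something with over 40 N, if the wrist force passes 120 N, or if a joint passes its speed limit or range.

## Working session

There is one attempt and no reset: what is moved stays moved. The work goes in short steps, Python scripts to look and compute and a tool call to move; the robot and the scene stay as the last step left them, time stands still between calls to the robot, and variables do not carry over. Pictures are saved under pics/ and viewed, at most 10 in all, crops included, and the job is handed in when it is done.

Besides the shell and the picture viewer there is one more tool, called after ">>>" by a JSON object that holds its "api" and its "payload", one argument or row to a line. play_rows: Moves the arm, as the interface text tells. Its arguments: {"type":"object","properties":{"targets":{"type":"array","items":{"type":"array","items":{"type":"number"}}},"grip":{"type":"number"},"newtons":{"type":"number"}},"required":["targets"]}

```bash
mkdir -p pics; ls; python3 - <<'E'
from plant import readout, cams, env
import cv2, numpy as np
o=readout.get_obs(); print(o); print(env.grip_point_offset)
for n in ("scene","top"):
    im=cams.grab_frame(n); cv2.imwrite(f"pics/{n}0.png",im); c=cams.camera_info(n); print(n,np.round(c["mtx"],1).tolist(),np.round(c["cam_to_world"],3).tolist())
E
```

```text
pics
{'t': 0.0, 'q': array([-1.36870912,  0.60012141, -0.00251204,  1.60012608,  0.0018111 ,
        0.94287754, -0.07975914]), 'qd': array([ 0.00034073, -0.00178108,  0.00087363,  0.00106597,  0.00027432,
        0.00022778, -0.00171456]), 'tau': array([-3.09723682e-04, -7.76463246e+01,  1.56469747e+00, -2.58009231e+01,
        1.23032561e-02,  9.00067796e-03,  2.30835280e-05]), 'position': array([199.42263158, 696.55360541, 230.42143893]), 'eef_rot': array([ 1.38902914e-01,  9.90305708e-01, -7.65082858e-04, -2.29323842e-05]), 'contact_force': array([ 0.78045177,  0.21086195, -0.03250736]), 'ft_torque': array([ 0.01067035, -0.03990567,  0.00098924]), 'grasp_force': 0.0, 'width': 0.9997034294575626}
18.700000000000003
scene [[491.3, 0.0, 319.3], [0.0, 491.3, 197.9], [0.0, 0.0, 1.0]] [[0.621, 0.553, -0.555, 1340.583], [0.783, -0.451, 0.428, -536.487], [-0.014, -0.701, -0.713, 1077.658], [0.0, 0.0, 0.0, 1.0]]
top [[508.5, 0.0, 319.8], [0.0, 508.5, 206.0], [0.0, 0.0, 1.0]] [[-0.023, -0.988, 0.155, 343.691], [-1.0, 0.026, 0.018, 21.203], [-0.022, -0.155, -0.988, 1570.713], [0.0, 0.0, 0.0, 1.0]]
```

View pics/scene0.png

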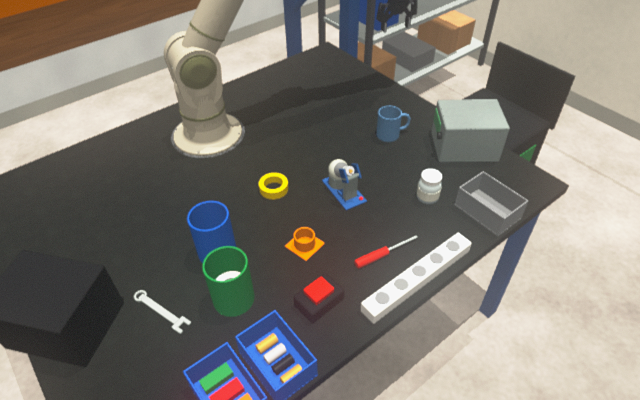

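View pics/top0.png

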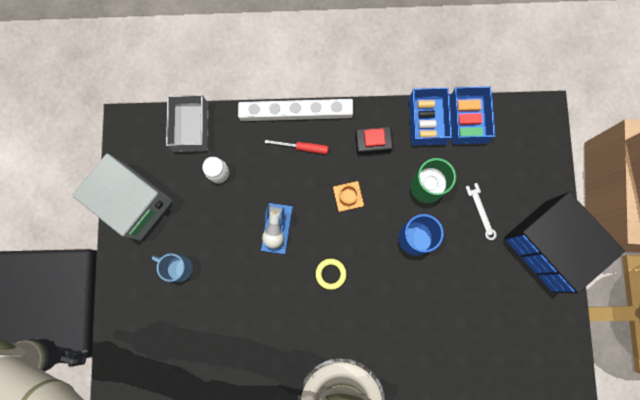

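The scene view shows the bulb in the cradle near (345,175), the orange cup at (304,240), the green bin at (229,280) and the blue bin at (211,230). The top view shows the globe near (273,239), the cup at (348,196), the green bin at (434,180) and the blue bin at (421,235). Next I take coarse positions with masks.

```bash
cat > h.py <<'E'
from plant import readout, cams, env
import cv2, numpy as np
from scipy.spatial.transform import Rotation as R
def ray(c,p):
    M=np.array(c["cam_to_world"]); d=np.linalg.inv(c["mtx"])@[p[0],p[1],1.]
    d=M[:3,:3]@d; return M[:3,3],d/np.linalg.norm(d)
def onz(c,p,z):
    o,d=ray(c,p); return o+d*(z-o[2])/d[2]
def tri(rs):
    A=np.zeros((3,3));b=np.zeros(3)
    for o,d in rs:
        P=np.eye(3)-np.outer(d,d);A+=P;b+=P@o
    x=np.linalg.solve(A,b); return x,[float(np.linalg.norm((np.eye(3)-np.outer(d,d))@(x-o))) for o,d in rs]
def proj(c,X):
    M=np.linalg.inv(c["cam_to_world"]); v=M[:3,:3]@X+M[:3,3]; v=np.array(c["mtx"])@v; return v[:2]/v[2]
def mask(im,lo,hi,roi=None):
    m=cv2.inRange(cv2.cvtColor(im,cv2.COLOR_BGR2HSV),lo,hi)
    if roi: 
        k=np.zeros_like(m); x0,y0,x1,y1=roi; k[y0:y1,x0:x1]=255; m&=k
    return m
def big(m):
    c=max(cv2.findContours(m,cv2.RETR_EXTERNAL,cv2.CHAIN_APPROX_NONE)[0],key=cv2.contourArea); return c
E
python3 - <<'E'
from h import *
I={n:cv2.imread(f"pics/{n}0.png") for n in("scene","top")}; C={n:cams.camera_info(n) for n in I}
for nm,lo,hi,z in(("orange",(8,150,120),(18,255,255),4),("green",(55,120,40),(80,255,255),150)):
    for n in I:
        c=big(mask(I[n],lo,hi)); h=cv2.convexHull(c); m=cv2.moments(h); p=(m['m10']/m['m00'],m['m01']/m['m00']); print(nm,n,np.round(p,1),cv2.boundingRect(c),onz(C[n],p,z).round(0))
print("globe",tri([ray(C["top"],(272.5,240)),ray(C["scene"],(339,168))]))
print("cap",tri([ray(C["top"],(276,212)),ray(C["scene"],(351,175))]))
w=cams.camera_info("wrist"); o=readout.get_obs(); Rt=R.from_quat(o["eef_rot"]).as_matrix(); M=np.array(w["cam_to_world"])
print(np.round(w["mtx"],1).tolist(),"cam in tool",(Rt.T@(M[:3,3]-o["position"])).round(1),(Rt.T@M[:3,:3]).round(3).tolist(), Rt.round(3).tolist())
v=[np.vstack([I["scene"][130:230,290:400]]),I["top"][180:270,230:310]]
a=cv2.resize(v[0],(600,545),interpolation=2)
cv2.imwrite("pics/z.png",cv2.hconcat([cv2.resize(I["scene"][130:230,300:380],(400,500),interpolation=2),cv2.resize(I["top"][185:265,235:299],(400,500),interpolation=2)]))
E
```

```text
orange scene [304.2 242.6] (285, 227, 40, 34) [616. -35.   4.]
orange top [348.9 189.8] (341, 186, 16, 9) [639. -43.   4.]
green scene [228.3 279.7] (202, 246, 51, 70) [ 692. -304.  150.]
green top [425.  188.8] (411, 171, 35, 32) [ 609. -252.  150.]
globe (array([484.86119111, 195.67176936,  61.65991839]), [4.528086251835273, 4.52808625183526])
cap (array([562.25961992, 178.65203454,  98.34227046]), [2.2738890682270623, 2.273889068227147])
[[297.0, 0.0, 318.3], [0.0, 297.0, 193.7], [0.0, 0.0, 1.0]] cam in tool [ 7.380e+01  1.000e-01 -1.419e+02] [[0.0, -0.958, -0.286], [1.0, 0.0, -0.0], [0.0, -0.286, 0.958]] [[-0.961, 0.275, -0.0], [0.275, 0.961, -0.001], [-0.0, -0.001, -1.0]]
```

View pics/z.png

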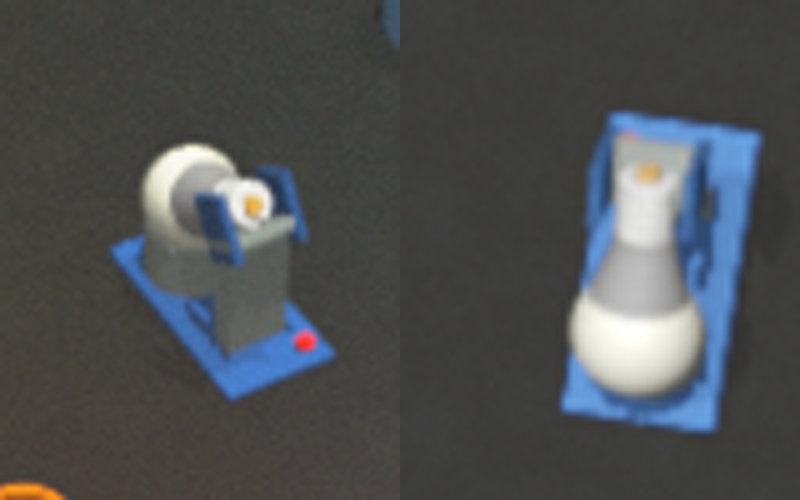

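The zoom shows the globe at scene (338.6,169) and top (272.9,237.8). The cap points away from the robot, with the cradle's +x about 8° clockwise of world +x. I move over it to look with the wrist camera.

>>> {"api": "play_rows", "payload": {
  "targets": [
    [-0.015, -0.015, 0, 0, 0, 0],
    [-0.042, -0.042, 0, 0, 0, 0],
    [-0.07, -0.07, 0, 0, 0, 0],
    [-0.098, -0.097, 0, 0, 0, 0],
    [-0.126, -0.124, 0, 0, 0, 0],
    [-0.154, -0.151, 0, 0, 0, 0],
    [-0.182, -0.178, 0, 0, 0, 0],
    [-0.21, -0.206, 0, 0, 0, 0]
  ],
  "grip": 1,
  "newtons": 50
}}

```text
t: 0.77
position: [345.3, 439.4, 231.1]
eef_rot: [0.139, 0.99, -0.0, -0.0]
contact_force: [1.8, 0.1, 0.1]
width: 0.998
grasp_force: 0.0
```

>>> {"api": "play_rows", "payload": {
  "targets": [
    [-0.028, -0.027, 0, 0, 0, -1],
    [-0.056, -0.054, 0, 0, 0, -2],
    [-0.084, -0.081, 0, 0, 0, -3],
    [-0.112, -0.11, 0, 0, 0, -4],
    [-0.14, -0.138, 0, 0, 0, -5],
    [-0.168, -0.165, 0, 0, 0, -6],
    [-0.19, -0.188, 0, 0, 0, -7],
    [-0.203, -0.201, 0, 0, 0, -8]
  ]
}}

```text
t: 1.43
position: [486.0, 187.9, 231.2]
eef_rot: [0.071, 0.997, -0.001, 0.0]
contact_force: [-1.1, 0.3, -0.7]
width: 1.003
grasp_force: 0.0
```

>>> {"api": "play_rows", "payload": {
  "targets": [
    [0, 0, 0, 0, 0, 0],
    [0, 0, 0, 0, 0, 0]
  ]
}}

```text
t: 1.6
position: [484.9, 191.0, 231.1]
eef_rot: [0.071, 0.997, -0.0, -0.0]
contact_force: [-0.3, -0.2, -0.3]
width: 0.997
grasp_force: 0.0
```

```bash
python3 - <<'E'
from h import *
import pickle
o=readout.get_obs(); c=cams.camera_info("wrist"); im=cams.grab_frame("wrist"); cv2.imwrite("pics/w1.png",im); pickle.dump(c,open("w1.pkl","wb"))
print(o["position"],o["contact_force"],R.from_quat(o["eef_rot"]).as_matrix().round(3).tolist())
E
```

```text
[484.86500871 190.998552   231.12974921] [-0.3274994  -0.16627132 -0.26872255] [[-0.99, 0.142, -0.0], [0.142, 0.99, -0.0], [0.0, -0.0, -1.0]]
```

View pics/w1.png

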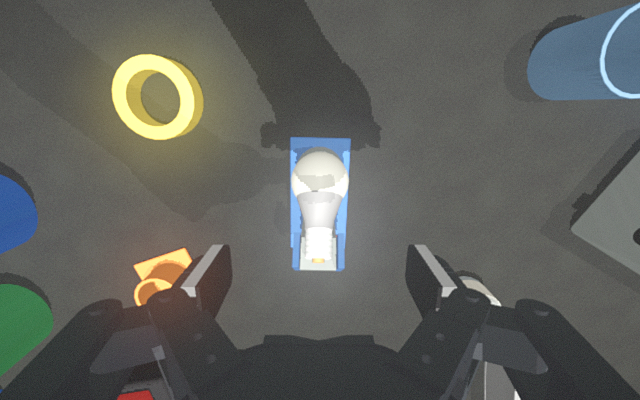

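The wrist view shows the globe around (320,177), the cap at (319,248) and the cradle edges vertical, so the yaw is good. The cup is at (160,280), partly behind a finger. I take further views on the way to the cup.

>>> {"api": "play_rows", "payload": {
  "targets": [
    [0, -0.02, 0, 0, 0, 0],
    [0, -0.045, 0, 0, 0, 0],
    [0, -0.07, 0, 0, 0, 0],
    [0, -0.08, 0, 0, 0, 0],
    [0, -0.08, 0, 0, 0, 0],
    [0, -0.08, 0, 0, 0, 0]
  ]
}}

```text
t: 2.15
position: [473.5, 114.2, 231.4]
eef_rot: [0.069, 0.998, 0.0, 0.0]
contact_force: [0.7, 1.6, 0.6]
width: 0.998
grasp_force: 0.0
```

```bash
cat > snap.py <<'E'
import sys,pickle
from h import *
n=sys.argv[1]; o=readout.get_obs(); c=cams.camera_info("wrist"); im=cams.grab_frame("wrist"); cv2.imwrite(f"pics/{n}.png",im); pickle.dump(c,open(n+".pkl","wb")); print(o["t"],o["position"].round(1),np.abs(o["qd"]).max())
E
python3 snap.py w2
```

```text
2.15 [473.5 114.2 231.4] 0.014127027633345647
```

>>> {"api": "play_rows", "payload": {
  "targets": [
    [-0.015, -0.015, 0, 0, 0, 0],
    [-0.04, -0.04, 0, 0, 0, 0],
    [-0.065, -0.065, 0, 0, 0, 0],
    [-0.09, -0.09, 0, 0, 0, 0],
    [-0.11, -0.11, 0, 0, 0, 0],
    [-0.12, -0.126, 0, 0, 0, 0],
    [-0.12, -0.126, 0, 0, 0, 0],
    [-0.12, -0.126, 0, 0, 0, 0]
  ]
}}

```text
t: 2.87
position: [575.5, -27.7, 230.8]
eef_rot: [0.07, 0.998, 0.0, -0.0]
contact_force: [0.2, 0.3, -0.5]
width: 1.0
grasp_force: 0.0
```

```bash
python3 snap.py w3
```

```text
2.8667 [575.5 -27.7 230.8] 0.024962026451236106
```

>>> {"api": "play_rows", "payload": {
  "targets": [
    [-0.015, -0.015, 0, 0, 0, 0],
    [-0.04, -0.04, 0, 0, 0, 0],
    [-0.06, -0.065, 0, 0, 0, 0],
    [-0.07, -0.08, 0, 0, 0, 0],
    [-0.07, -0.08, 0, 0, 0, 0],
    [-0.07, -0.08, 0, 0, 0, 0]
  ]
}}

```text
t: 3.42
position: [633.1, -116.1, 230.9]
eef_rot: [0.069, 0.998, 0.0, -0.0]
contact_force: [0.9, 0.6, 0.2]
width: 1.003
grasp_force: 0.0
```

```bash
python3 snap.py w4; python3 -c "
import cv2
cv2.imwrite('pics/w34.png',cv2.resize(cv2.vconcat([cv2.imread('pics/w%d.png'%i) for i in(3,4)]),(480,600)))"
```

```text
3.4167 [ 633.1 -116.1  230.9] 0.023530324883348778
```

View pics/w34.png

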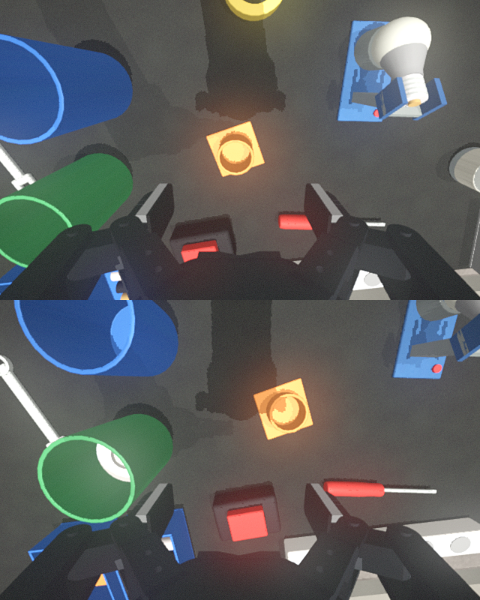

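The cup rim is near (315,203) in w3 and (384,147) in w4. The green rim in w4 is an ellipse near (115,239), and the white floor ring shows inside it.

```bash
cat > meas.py <<'E'
from h import *
import pickle
def L(n): return cv2.imread(f"pics/{n}.png"),pickle.load(open(n+".pkl","rb"))
def globe(n,roi):
    im,c=L(n); h=cv2.cvtColor(im,cv2.COLOR_BGR2HSV); m=mask(im,(0,0,95),(180,70,255),roi)
    m=cv2.morphologyEx(m,cv2.MORPH_CLOSE,np.ones((9,9))); k=big(m); f=np.zeros_like(m); cv2.drawContours(f,[k],-1,255,-1)
    d=cv2.distanceTransform(f,cv2.DIST_L2,5); r=d.max(); y,x=np.where(d>r-.35); return (x.mean(),y.mean()),r,c
def ells(n,lo,hi,roi,wmin,wmax,up=4):
    im,c=L(n); x0,y0,x1,y1=roi; m=mask(im,lo,hi)[y0:y1,x0:x1]; m=cv2.resize(m,None,fx=up,fy=up,interpolation=cv2.INTER_CUBIC); m=((m>127)*255).astype(np.uint8)
    out=[]
    for k in cv2.findContours(m,cv2.RETR_LIST,cv2.CHAIN_APPROX_NONE)[0]:
        if len(k)<60: continue
        e=cv2.fitEllipse(cv2.convexHull(k)); 
        if wmin<e[1][1]/up<wmax: out.append([round((e[0][0]+.5)/up-.5+x0,1),round((e[0][1]+.5)/up-.5+y0,1),round(e[1][0]/up,1),round(e[1][1]/up,1)])
    return out,c
E
python3 - <<'E'
from meas import *
g=[globe("w1",(270,130,370,280)),globe("w2",(340,100,460,280)),globe("w3",(470,10,600,150))]
for a in g: print(a[0],a[1],onz(a[2],a[0],63).round(1))
print(tri([ray(a[2],a[0]) for a in g[:2]]),tri([ray(a[2],a[0]) for a in g]))
for n,roi in(("w3",(260,150,370,250)),("w4",(330,90,430,190))):
    im,c=L(n); x0,y0,x1,y1=roi
    hsv=cv2.cvtColor(im[y0:y1,x0:x1],cv2.COLOR_BGR2HSV); b=(hsv[...,1]>120)
    print(n,np.percentile(hsv[b],[5,25,50,75,95],axis=0).tolist())
    e=cv2.minAreaRect(big(mask(im,(5,120,90),(25,255,255),roi))); print("foot",e,onz(c,e[0],5).round(1))
print(ells("w4",(50,100,60),(85,255,255),(30,160,200,300),60,200)[0])
print(ells("w4",(50,100,150),(85,255,255),(30,160,200,300),60,200)[0])
a=cv2.resize(L("w3")[0][150:250,265:365],(400,400),interpolation=2);b=cv2.resize(L("w4")[0][95:195,330:430],(400,400),interpolation=2)
cv2.imwrite("pics/cup.png",cv2.hconcat([a,b]))
E
```

```text
(np.float64(319.5), np.float64(218.0)) 50.0 [531.4 185.9  63. ]
(np.float64(398.3333333333333), np.float64(211.66666666666666)) 58.93799 [524.9 197.2  63. ]
(np.float64(549.6666666666666), np.float64(59.333333333333336)) 50.0 [491.4 208.5  63. ]
(array([512.8191092 , 188.13571616, 101.99283323]), [3.2866279929787225, 3.286627992978613]) (array([503.50648291, 183.92200803, 109.99805774]), [10.166567112436509, 3.0929236083195484, 13.168763902334643])
w3 [[11.0, 124.0, 182.0], [13.0, 146.0, 192.0], [13.0, 163.0, 205.0], [15.0, 168.0, 255.0], [21.0, 173.0, 255.0]]
foot ((314.1661682128906, 200.47076416015625), (65.34368133544922, 63.56863784790039), 70.55996704101562) [619.2 -38.9   5. ]
w4 [[11.0, 126.0, 174.05], [13.0, 149.0, 191.0], [14.0, 156.0, 232.5], [15.0, 166.0, 255.0], [20.0, 172.0, 255.0]]
foot ((377.4203796386719, 144.72930908203125), (68.79215240478516, 69.01788330078125), 73.61045837402344) [616.2 -39.7   5. ]
[[113.7, 239.0, 108.4, 137.3], [174.5, 174.1, 36.6, 77.1]]
[[113.7, 239.0, 108.1, 137.0]]
```

View pics/cup.png

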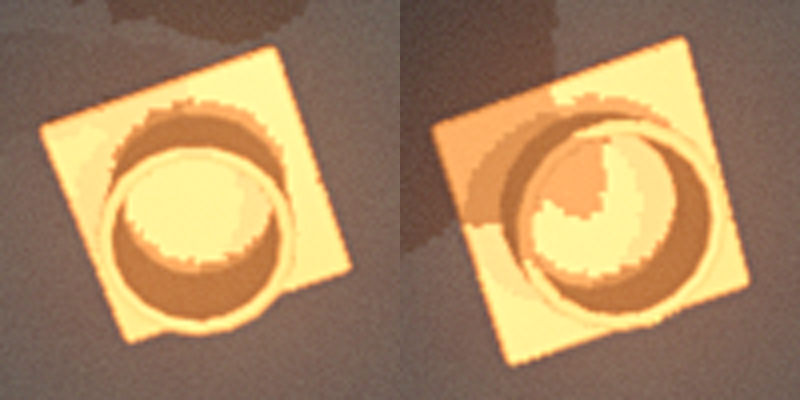

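The crops show the rim's outer ellipse centred near (198,240) on the left and (616,222) on the right, with clear foot corners. I compute the cup from these and redo the globe mask, which had let the bench in.

```bash
python3 - <<'E'
from meas import *
def globe2(n,roi):
    im,c=L(n); x0,y0,x1,y1=roi; s=im[y0:y1,x0:x1]; h=cv2.cvtColor(s,cv2.COLOR_BGR2HSV)
    v=np.where(h[...,1]<90,h[...,2],0).astype(np.uint8); t,m=cv2.threshold(v,0,255,cv2.THRESH_OTSU)
    m=cv2.morphologyEx(m,cv2.MORPH_OPEN,np.ones((3,3))); k=big(m); f=np.zeros_like(m); cv2.drawContours(f,[k],-1,255,-1); f=cv2.copyMakeBorder(f,3,3,3,3,0)
    d=cv2.distanceTransform(f,cv2.DIST_L2,5); r=d.max(); y,x=np.where(d>r-.4); print(n,"otsu",t,"bbox",cv2.boundingRect(k)); return (x.mean()-3+x0,y.mean()-3+y0),r,c
g=[globe2("w1",(270,130,370,280)),globe2("w2",(350,100,450,280)),globe2("w3",(480,10,590,150))]
for a in g:
    dist=np.linalg.norm(onz(a[2],a[0],63)-np.array(a[2]["cam_to_world"])[:3,3]); print(np.round(a[0],1),a[1],"exp r",31*297/dist,onz(a[2],a[0],63).round(1))
print(tri([ray(a[2],a[0]) for a in g[:2]]),tri([ray(a[2],a[0]) for a in g]))
c3,c4=L("w3")[1],L("w4")[1]
p3=(198.5/4+265-.5,240/4+150-.5); p4=(216/4+330-.5,222/4+95-.5)
print("rim",tri([ray(c3,p3),ray(c4,p4)]),onz(c3,p3,45),onz(c4,p4,45))
for c,q,o in((c3,[(42,126),(274,46),(351,268),(130,343)],(265,150)),(c4,[(33,126),(286,38),(349,283),(111,365)],(330,95))):
    P=np.array([onz(c,(a/4+o[0]-.5,b/4+o[1]-.5),6) for a,b in q]); A=np.linalg.solve(np.c_[(P[2]-P[0])[:2],-(P[3]-P[1])[:2]],(P[1]-P[0])[:2]); print("foot",P[0]+A[0]*(P[2]-P[0]),np.linalg.norm(np.roll(P,1,0)-P,axis=1))
print("bin",onz(c4,(113.7,239),150))
# floor of scene: base edge yaw in w1
im,c=L("w1"); b=mask(im,(100,90,60),(125,255,255),(270,130,370,280)); 
for r in (160,170,180,190,200,210,220,240): 
    x=np.where(b[r])[0]; print(r,x.min(),x.max(),end=' | ')
E
```

```text
w1 otsu 158.0 bbox (20, 21, 59, 120)
w2 otsu 165.0 bbox (13, 52, 59, 119)
w3 otsu 150.0 bbox (11, 12, 84, 116)
[319.5 180.5] 28.559694 exp r 28.812169716369947 [488.7 192.   63. ]
[392.2 180.8] 28.559694 exp r 27.91822421650643 [488.7 192.8  63. ]
[540.   54.8] 31.756594 exp r 24.34558563346367 [486.  199.1  63. ]
(array([487.8265204 , 192.08097946,  66.22823635]), [0.06685659854914738, 0.06685659854916202]) (array([486.30656782, 191.73952494,  72.54530905]), [0.5302371758743235, 1.0551648830922016, 0.5920153602519832])
rim (array([618.57393769, -39.04181571,  39.32963175]), [0.987456709114127, 0.9874567091142618]) [617.46081267 -38.15828109  45.        ] [616.76032771 -40.75258382  45.        ]
foot [617.15190783 -38.13096612   6.        ] [79.64782786 77.78105737 78.50735955 78.1657983 ]
foot [617.97275678 -38.86259413   6.        ] [79.15143779 78.56320543 77.81017424 78.23726549]
bin [ 640.92193757 -286.14833198  150.        ]
160 290 349 | 170 290 348 | Traceback (most recent call last):
  File "<stdin>", line 20, in <module>
    return umr_minimum(a, axis, None, out, keepdims, initial, where)
ValueError: zero-size array to reduction operation minimum which has no identity
```

Globe (488.5, 192, ≈64), against 63 expected. Cup axis (617.5, −38.6) with its rim at about 40–45 and its foot about 79 mm. Bin mouth is coarse at (641, −286). I move to the globe and grasp it.

>>> {"api": "play_rows", "payload": {
  "targets": [
    [0.01, 0.015, 0, 0, 0, 0],
    [0.03, 0.045, 0, 0, 0, 0],
    [0.05, 0.077, 0, 0, 0, 0],
    [0.07, 0.108, 0, 0, 0, 0],
    [0.09, 0.139, 0, 0, 0, 0],
    [0.11, 0.17, 0, 0, 0, 0],
    [0.13, 0.201, 0, 0, 0, 0],
    [0.15, 0.232, 0, 0, 0, 0]
  ]
}}

```text
t: 4.13
position: [514.2, 136.6, 231.6]
eef_rot: [0.068, 0.998, 0.0, -0.0]
contact_force: [0.9, -0.8, -0.1]
width: 0.999
grasp_force: 0.0
```

>>> {"api": "play_rows", "payload": {
  "targets": [
    [0.02, 0.03, 0, 0, 0, 0],
    [0.0354, 0.0534, 0, 0, 0, 0],
    [0.0354, 0.0534, 0.01, 0, 0, 0],
    [0.0354, 0.0534, 0.03, 0, 0, 0],
    [0.0354, 0.0534, 0.05, 0, 0, 0],
    [0.0354, 0.0534, 0.065, 0, 0, 0],
    [0.0354, 0.0534, 0.07, 0, 0, 0],
    [0.0354, 0.0534, 0.07, 0, 0, 0]
  ]
}}

```text
t: 4.8
position: [487.5, 191.5, 160.4]
eef_rot: [0.068, 0.998, -0.0, -0.001]
contact_force: [0.1, -0.5, 0.2]
width: 1.0
grasp_force: 0.0
```

```bash
python3 snap.py w5; python3 - <<'E'
from meas import *
im,c=L("w5"); print(proj(c,np.array([488.5,192,63.])), proj(c,np.array([488.5,192,94.])))
o=readout.get_obs(); Rt=R.from_quat(o["eef_rot"]).as_matrix(); print("to go (tool, mm)",Rt.T@(np.array([488.5,192,39.])-o["position"]), Rt.round(3).tolist())
E
```

```text
4.8 [487.5 191.5 160.4] 0.028319930815614628
[318.8671337  197.90347172] [318.90459293 210.27644779]
to go (tool, mm) [ -0.3333156    0.61184835 122.23803957] [[-0.991, 0.137, -0.001], [0.137, 0.991, -0.0], [0.001, -0.0, -1.0]]
```

View pics/w5.png

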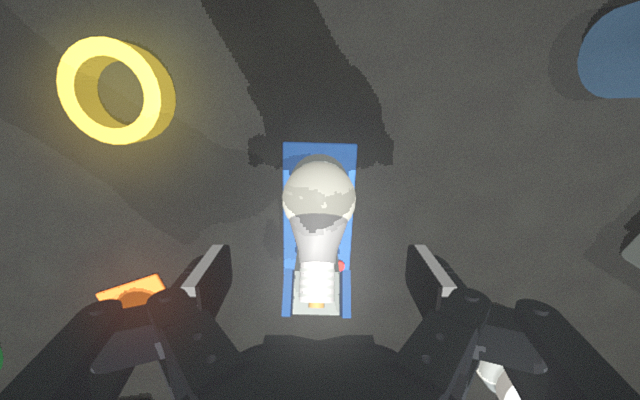

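The globe's image (319,198) matches the predicted (318.9,197.9), and the fingers straddle it symmetrically. I descend and grip.

>>> {"api": "play_rows", "payload": {
  "targets": [
    [-0.001, 0, 0.015, 0, 0, 0],
    [-0.001, 0, 0.035, 0, 0, 0],
    [-0.001, 0, 0.055, 0, 0, 0],
    [-0.001, 0, 0.075, 0, 0, 0],
    [-0.001, 0, 0.095, 0, 0, 0],
    [-0.001, 0, 0.11, 0, 0, 0],
    [-0.001, 0, 0.119, 0, 0, 0],
    [-0.001, 0, 0.121, 0, 0, 0]
  ]
}}

```text
t: 5.52
position: [489.9, 190.9, 39.8]
eef_rot: [0.069, 0.998, -0.0, -0.0]
contact_force: [-0.3, -0.0, 0.7]
width: 1.001
grasp_force: 0.0
```

>>> {"api": "play_rows", "payload": {
  "targets": [
    [0, 0, 0, 0, 0, 0],
    [0, 0, 0, 0, 0, 0],
    [0, 0, 0, 0, 0, 0],
    [0, 0, 0, 0, 0, 0],
    [0, 0, 0, 0, 0, 0],
    [0, 0, 0, 0, 0, 0],
    [0, 0, 0, 0, 0, 0],
    [0, 0, 0, 0, 0, 0]
  ],
  "grip": -1,
  "newtons": 50
}}

```text
t: 6.18
position: [490.6, 191.2, 41.6]
eef_rot: [0.07, 0.998, 0.001, 0.001]
contact_force: [-1.2, 1.6, 7.4]
width: 0.702
grasp_force: 53.0
```

The globe is held (53 N). I lift straight up.

>>> {"api": "play_rows", "payload": {
  "targets": [
    [0, 0, -0.004, 0, 0, 0],
    [0, 0, -0.012, 0, 0, 0],
    [0, 0, -0.025, 0, 0, 0],
    [0, 0, -0.045, 0, 0, 0],
    [0, 0, -0.07, 0, 0, 0],
    [0, 0, -0.095, 0, 0, 0],
    [0, 0, -0.12, 0, 0, 0],
    [0, 0, -0.13, 0, 0, 0]
  ]
}}

```text
t: 6.85
position: [490.9, 190.9, 173.9]
eef_rot: [0.07, 0.998, 0.001, 0.002]
contact_force: [-0.6, 0.5, -0.9]
width: 0.704
grasp_force: 54.2
```

```bash
python3 snap.py w6; python3 -c "
from h import *
print(readout.get_obs()['contact_force'],readout.get_obs()['width'])
cv2.imwrite('pics/s6.png',cams.grab_frame('scene'))
a=cv2.imread('pics/w6.png'); b=cv2.imread('pics/s6.png')[70:230,280:440]
cv2.imwrite('pics/v6.png',cv2.hconcat([cv2.resize(a[100:400,180:460],(373,400)),cv2.resize(b,(400,400))]))"
```

```text
6.85 [490.9 190.9 173.9] 0.22151177251717863
[ 1.09308855 -0.06220396 -0.02412808] 0.7013334746448989
```

View pics/v6.png

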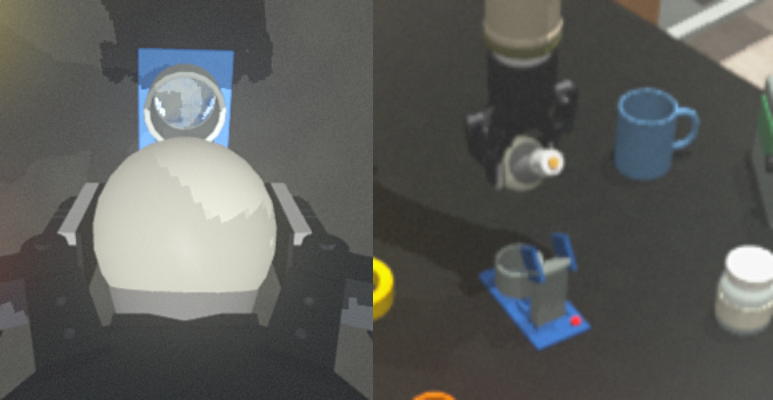

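The bulb is lifted out with its axis unchanged, the neck seam is horizontal at the bottom of the globe, and the cradle is empty. I go over the cup and then tilt the tool to bring the cap up.

>>> {"api": "play_rows", "payload": {
  "targets": [
    [-0.012, -0.014, 0, 0, 0, 0],
    [-0.036, -0.043, 0, 0, 0, 0],
    [-0.061, -0.073, 0, 0, 0, 0],
    [-0.086, -0.103, 0, 0, 0, 0],
    [-0.111, -0.133, 0, 0, 0, 0],
    [-0.136, -0.163, 0, 0, 0, 0],
    [-0.161, -0.192, 0, 0, 0, 0],
    [-0.176, -0.21, 0, 0, 0, 0]
  ]
}}

```text
t: 7.62
position: [636.2, -46.4, 168.4]
eef_rot: [0.071, 0.997, -0.001, -0.001]
contact_force: [0.0, 0.3, -0.3]
width: 0.698
grasp_force: 54.3
```

>>> {"api": "play_rows", "payload": {
  "targets": [
    [0, 0, 0, 0, -2, 0],
    [0, 0, 0, 0, -6, 0],
    [0, 0, 0, 0, -11, 0],
    [0, 0, 0, 0, -16, 0],
    [0, 0, 0, 0, -21, 0],
    [0, 0, 0, 0, -26, 0],
    [0, 0, 0, 0, -29, 0],
    [0, 0, 0, 0, -30, 0]
  ]
}}

```text
t: 8.28
position: [623.9, -52.3, 163.1]
eef_rot: [0.072, 0.98, -0.032, 0.184]
contact_force: [-0.9, -0.7, -1.9]
width: 0.701
grasp_force: 54.2
```

```bash
python3 -c "
from h import *
o=readout.get_obs(); print(o['q'].round(3),o['position'].round(1),R.from_quat(o['eef_rot']).as_matrix().round(3).tolist(),o['contact_force'])"
```

```text
[-0.088  0.479  0.031  2.178  0.662  0.158  0.723] [623.9 -52.3 163.1] [[-0.922, 0.152, 0.356], [0.129, 0.988, -0.089], [-0.365, -0.036, -0.93]] [-0.89747534 -0.66696768 -1.9166412 ]
```

The outward tilt runs into joint 6's lower limit (q6 = 0.16), and only about 21° was reached. Joint 5 has room on its positive side, which swings the tool heading towards −y. I therefore tilt with the heading swung about 45° clockwise, and work out that turn.

```bash
cat > turn.py <<'E'
from h import *
R0=np.array([[-.9903,.139,0],[.139,.9903,0],[0,0,-1]])
def goal(yaw,tilt=-55): return R.from_euler('z',yaw,degrees=True)*R.from_matrix(R0)*R.from_euler('y',tilt,degrees=True)
OFF=np.array([2.2,.5,-21.5])
def report(yaw,G,tilt=-55):
    o=readout.get_obs(); Rc=R.from_quat(o["eef_rot"]); Rg=goal(yaw,tilt)
    t=np.array(G)-Rg.apply(OFF); rv=(Rc.inv()*Rg).as_rotvec(degrees=True)
    print("turn",rv.round(2),np.linalg.norm(rv).round(1),"shift mm",Rc.inv().apply(t-o["position"]).round(1),"tcp goal",t.round(1)); print("q",o["q"].round(3),"globe now",(o["position"]+Rc.apply(OFF)).round(1),"F",o["contact_force"].round(1))
E
python3 -c "
from turn import *
report(-45,[617.5,-38.6,150]); report(-60,[617.5,-38.6,150])"
```

```text
turn [ 26.16 -31.05  36.44] 54.6 shift mm [ 4.2 -0.1 23.8] tcp goal [628.5 -54.  139.5]
q [-0.088  0.479  0.031  2.178  0.662  0.158  0.723] globe now [614.3 -49.6 182.3] F [-0.9 -0.7 -1.9]
turn [ 35.61 -29.41  48.29] 66.8 shift mm [ 7.9 -3.  22.4] tcp goal [624.1 -56.3 139.5]
q [-0.088  0.479  0.031  2.178  0.662  0.158  0.723] globe now [614.3 -49.6 182.3] F [-0.9 -0.7 -1.9]
```

>>> {"api": "play_rows", "payload": {
  "targets": [
    [0, 0, 0, 1.5, -1.7, 2],
    [0, 0, 0, 4, -4.6, 5.4],
    [0, 0, 0, 6.5, -7.6, 9],
    [0, 0, 0, 9, -10.6, 12.4],
    [0, 0, 0, 11.6, -13.7, 16.1],
    [0, 0, 0, 14.2, -16.8, 19.7],
    [0, 0, 0, 16.8, -19.8, 23.3],
    [0, 0, 0, 19, -22.6, 26.5]
  ]
}}

```text
t: 8.95
position: [621.4, -55.9, 161.6]
eef_rot: [0.191, 0.942, -0.107, 0.255]
contact_force: [-0.8, -0.2, -2.2]
width: 0.703
grasp_force: 55.1
```

```bash
python3 -c "
from turn import *
report(-45,[617.5,-38.6,150])"
```

```text
turn [ 15.2  -21.45  24.78] 36.1 shift mm [ 6.5  7.  21.2] tcp goal [628.5 -54.  139.5]
q [-0.368  0.518  0.23   2.269  1.722  0.277 -0.691] globe now [610.5 -48.3 178.6] F [-0.8 -0.2 -2.2]
```

Joint 5 is moving round as intended, so I continue.

>>> {"api": "play_rows", "payload": {
  "targets": [
    [0, 0, 0, 1.5, -2.1, 2.5],
    [0, 0, 0, 3.4, -4.8, 5.5],
    [0, 0, 0, 5.3, -7.5, 8.7],
    [0, 0, 0, 7.2, -10.2, 11.8],
    [0, 0, 0, 9.2, -13, 15],
    [0, 0, 0, 11.2, -15.8, 18.2],
    [0, 0, 0, 13.2, -18.6, 21.5],
    [0, 0, 0, 15.2, -21.4, 24.8]
  ]
}}

```text
t: 9.62
position: [621.0, -55.2, 161.2]
eef_rot: [0.396, 0.794, -0.206, 0.413]
contact_force: [0.4, -0.2, -2.7]
width: 0.702
grasp_force: 55.1
```

>>> {"api": "play_rows", "payload": {
  "targets": [
    [0, 0, 0, 0, 0, 0],
    [0, 0, 0, 0, 0, 0],
    [0, 0, 0, 0, 0, 0]
  ]
}}

```text
t: 9.87
position: [621.8, -55.8, 162.2]
eef_rot: [0.395, 0.795, -0.205, 0.412]
contact_force: [-0.1, 0.4, -1.7]
width: 0.703
grasp_force: 55.1
```

```bash
python3 -c "
from turn import *
report(-45,[617.5,-38.6,150])"
```

```text
turn [ 0.11 -0.16  0.15] 0.2 shift mm [17.1  6.4 15.3] tcp goal [628.5 -54.  139.5]
q [-0.532  0.689  0.127  2.295  1.662  0.852 -1.381] globe now [610.8 -40.4 172.8] F [-0.1  0.4 -1.7]
```

The tool is at the wanted orientation. I check numerically that the cap is up, by triangulating the golden contact from both fixed cameras.

```bash
cat > gold.py <<'E'
from turn import *
def gold(G,tag,ext=84,w=22):
    rs=[]
    for n in("scene","top"):
        im=cams.grab_frame(n); c=cams.camera_info(n); cv2.imwrite(f"pics/{n}{tag}.png",im)
        e=proj(c,np.array(G)+[0,0,ext]); x,y=e.round().astype(int); roi=(max(x-w,0),max(y-w,0),x+w,y+w)
        m=mask(im,(10,80,110),(28,255,255),roi); k,l,st,ce=cv2.connectedComponentsWithStats(m)
        print(n,"expect",e.round(1),[(ce[i].round(1).tolist(),int(st[i,4])) for i in range(1,k) if st[i,4]>2],"globe px",proj(c,np.array(G)).round(1))
        if k>1:
            i=1+np.argmax(st[1:,4]); rs.append(ray(c,ce[i]))
    if len(rs)==2: 
        x,e=tri(rs); print("contact",x.round(1),np.round(e,1),"minus G",(x-G).round(1))
E
python3 -c "
from gold import *
gold([610.8,-40.4,172.8],'7')"
```

```text
scene expect [297.6 176.7] [([277.2, 177.2], 30), ([297.0, 176.0], 11), ([285.6, 180.2], 21), ([279.4, 191.9], 90)] globe px [299.1 200.6]
top expect [351.7 182.5] [([338.5, 188.0], 24), ([360.4, 202.5], 25)] globe px [350.5 188.6]
contact [567.2 -67.5 188.1] [2. 2.] minus G [-43.6 -27.1  15.3]
```

The contact appears at scene (297,176), where an upright bulb should show it (297.6,176.7), so the cap is up. I move over the cup and lower.

>>> {"api": "play_rows", "payload": {
  "targets": [
    [0.008, 0.002, 0.006, 0, 0, 0],
    [0.02, 0.004, 0.015, 0, 0, 0],
    [0.035, 0.006, 0.026, 0, 0, 0],
    [0.05, 0.006, 0.037, 0, 0, 0],
    [0.064, 0.006, 0.048, 0, 0, 0],
    [0.074, 0.006, 0.055, 0, 0, 0],
    [0.0785, 0.0064, 0.0583, 0, 0, 0],
    [0.0785, 0.0064, 0.0583, 0, 0, 0]
  ]
}}

```text
t: 10.63
position: [628.9, -53.8, 63.8]
eef_rot: [0.395, 0.795, -0.205, 0.413]
contact_force: [-0.1, 1.5, -1.1]
width: 0.703
grasp_force: 55.1
```

>>> {"api": "play_rows", "payload": {
  "targets": [
    [0, 0, 0, 0, 0, 0],
    [0, 0, 0, 0, 0, 0]
  ]
}}

```text
t: 10.8
position: [629.3, -53.7, 66.0]
eef_rot: [0.396, 0.794, -0.205, 0.414]
contact_force: [-0.5, 0.3, -1.2]
width: 0.7
grasp_force: 55.1
```

```bash
python3 -c "
from gold import *
report(-45,[617.5,-38.6,63])
o=readout.get_obs();G=o['position']+R.from_quat(o['eef_rot']).apply(OFF)
gold(G,'8',w=8)
c=cams.camera_info('scene');im=cv2.imread('pics/scene8.png')
h=cv2.cvtColor(im,cv2.COLOR_BGR2HSV); x,y=proj(c,G).round().astype(int)
s=h[y-16:y+20,x-20:x+20]; m=((s[...,1]<60)&(s[...,2]>150)).astype(np.uint8)*255
k=big(m); print(cv2.boundingRect(k),(x-20,y-16), cv2.minEnclosingCircle(k))
"
```

```text
turn [ 0.14 -0.02 -0.07] 0.2 shift mm [11.3 -0.9  7.5] tcp goal [628.5 -54.   52.5]
q [-0.501  0.886  0.086  2.284  1.804  0.9   -1.624] globe now [618.3 -38.4  76.5] F [-0.5  0.3 -1.2]
scene expect [301.6 205.2] [([300.8, 204.5], 10)] globe px [302.9 226.6]
top expect [349.6 186.8] [([355.8, 182.6], 16)] globe px [348.5 192.2]
contact [628.  -52.  179.1] [3.7 3.7] minus G [  9.6 -13.6 102.6]
(10, 8, 24, 17) (np.int64(283), np.int64(211)) ((21.66014289855957, 13.909253120422363), 12.357006072998047)
```

Scene contact again matches; the top hit is the cup's orange foot corner. I lower slowly onto the rim.

>>> {"api": "play_rows", "payload": {
  "targets": [
    [0.0016, 0, 0.0012, 0, 0, 0],
    [0.0033, 0, 0.0023, 0, 0, 0],
    [0.005, 0, 0.0035, 0, 0, 0],
    [0.0066, 0, 0.0046, 0, 0, 0],
    [0.0074, 0, 0.0052, 0, 0, 0],
    [0.0074, 0, 0.0052, 0, 0, 0]
  ]
}}

```text
t: 11.4
position: [629.1, -53.4, 55.9]
eef_rot: [0.395, 0.794, -0.205, 0.413]
contact_force: [0.0, 0.3, -0.6]
width: 0.699
grasp_force: 55.1
```

>>> {"api": "play_rows", "payload": {
  "targets": [
    [0.0006, 0, 0.0004, 0, 0, 0],
    [0.0012, 0, 0.0008, 0, 0, 0],
    [0.0016, 0, 0.0011, 0, 0, 0],
    [0.0016, 0, 0.0011, 0, 0, 0]
  ]
}}

```text
t: 11.73
position: [629.2, -53.4, 54.2]
eef_rot: [0.395, 0.794, -0.205, 0.414]
contact_force: [0.3, 0.1, -1.7]
width: 0.705
grasp_force: 55.1
```

>>> {"api": "play_rows", "payload": {
  "targets": [
    [0.0006, 0, 0.0004, 0, 0, 0],
    [0.0012, 0, 0.0008, 0, 0, 0],
    [0.0016, 0, 0.0011, 0, 0, 0],
    [0.0016, 0, 0.0011, 0, 0, 0]
  ]
}}

```text
t: 12.07
position: [629.7, -53.7, 52.9]
eef_rot: [0.395, 0.794, -0.205, 0.414]
contact_force: [0.5, -1.0, 4.4]
width: 0.702
grasp_force: 55.2
```

There is contact (+5.6 N) at the expected height. I release and draw back along the fingers.

>>> {"api": "play_rows", "payload": {
  "targets": [
    [0, 0, 0, 0, 0, 0],
    [0, 0, 0, 0, 0, 0],
    [0, 0, 0, 0, 0, 0],
    [0, 0, 0, 0, 0, 0],
    [0, 0, 0, 0, 0, 0],
    [0, 0, 0, 0, 0, 0]
  ],
  "grip": 1
}}

```text
t: 12.57
position: [629.1, -53.4, 52.2]
eef_rot: [0.395, 0.794, -0.205, 0.413]
contact_force: [0.2, -0.4, -0.4]
width: 1.001
grasp_force: 0.0
```

>>> {"api": "play_rows", "payload": {
  "targets": [
    [0, 0, -0.006, 0, 0, 0],
    [0, 0, -0.018, 0, 0, 0],
    [0, 0, -0.035, 0, 0, 0],
    [0, 0, -0.055, 0, 0, 0],
    [0, 0, -0.078, 0, 0, 0],
    [0, 0, -0.1, 0, 0, 0],
    [0, 0, -0.12, 0, 0, 0],
    [0, 0, -0.13, 0, 0, 0]
  ]
}}

```text
t: 13.23
position: [563.5, 34.1, 128.3]
eef_rot: [0.395, 0.795, -0.204, 0.413]
contact_force: [-0.4, 0.8, 0.2]
width: 1.002
grasp_force: 0.0
```

```bash
python3 -c "
from gold import *
report(-45,[617.5,-38.6,63])
gold([617.5,-38.6,63],'9',w=9)
report(0,[617.5,-38.6,63],0)
b=cv2.resize(cv2.imread('pics/scene9.png')[170:270,250:350],(400,400),interpolation=2); a=cv2.resize(cv2.imread('pics/top9.png')[140:240,300:400],(400,400),interpolation=2)
cv2.imwrite('pics/v9.png',cv2.hconcat([b,a]))
"
```

```text
turn [ 0.3  -0.12  0.01] 0.3 shift mm [ -1.   -1.9 133.1] tcp goal [628.5 -54.   52.5]
q [-0.699  0.75   0.041  2.334  1.511  0.932 -1.502] globe now [552.5  49.4 138.9] F [-0.4  0.8  0.2]
scene expect [301.6 208.6] [([302.4, 210.6], 13)] globe px [302.8 229.8]
top expect [349.5 188. ] [([356.3, 182.8], 12), ([340.5, 185.0], 4), ([350.6, 185.2], 5)] globe px [348.5 193.3]
contact [632.1 -53.2 160.3] [5.5 5.5] minus G [ 14.6 -14.6  97.3]
turn [-21.2   52.08 -41.28] 69.8 shift mm [ 18.   -0.7 124.9] tcp goal [619.6 -39.4  41.5]
q [-0.698  0.751  0.041  2.334  1.514  0.932 -1.503] globe now [553.2  49.2 138.6] F [ 0.2 -0.3 -1. ]
```

View pics/v9.png

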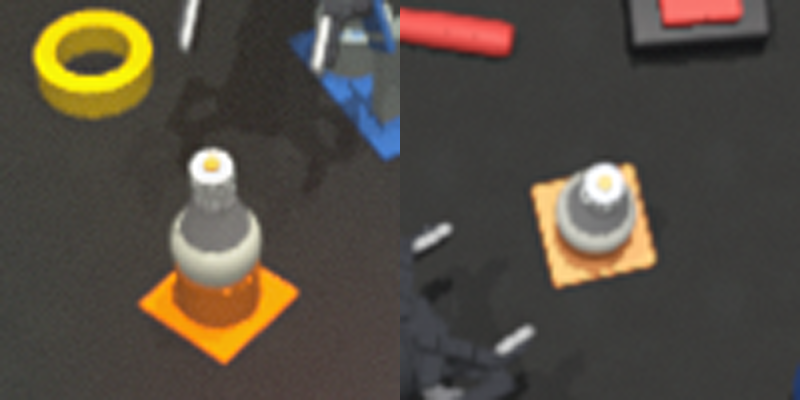

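The bulb stands upright in the orange cup, with its contact at scene (302.4,210.6) and top (350.6,185.2). I raise the tool and turn it straight down again, and compute the cap position.

>>> {"api": "play_rows", "payload": {
  "targets": [
    [-0.01, 0, -0.007, 0, 3, 0],
    [-0.025, 0, -0.018, 0, 9, 0],
    [-0.045, 0, -0.031, 0, 15.5, 0],
    [-0.062, 0, -0.043, 0, 22, 0],
    [-0.075, 0, -0.052, 0, 28.5, 0],
    [-0.082, 0, -0.057, 0, 35, 0],
    [-0.082, 0, -0.057, 0, 41.5, 0],
    [-0.082, 0, -0.057, 0, 48, 0]
  ]
}}

```text
t: 14.0
position: [564.7, 31.1, 227.8]
eef_rot: [0.442, 0.886, -0.064, 0.125]
contact_force: [-0.4, 0.7, -0.9]
width: 1.002
grasp_force: 0.0
```

>>> {"api": "play_rows", "payload": {
  "targets": [
    [0, 0, 0, 0, 5, 0],
    [0, 0, 0, 0, 7, 0],
    [0, 0, 0, 0, 7, 0],
    [0, 0, 0, 0, 7, 0],
    [0, 0, 0, 0, 7, 0]
  ]
}}

```text
t: 14.42
position: [563.8, 30.4, 225.4]
eef_rot: [0.445, 0.892, -0.04, 0.071]
contact_force: [0.2, -0.9, 0.3]
width: 1.001
grasp_force: 0.0
```

```bash
python3 -c "
from gold import *
C={n:cams.camera_info(n) for n in('scene','top')}
print(tri([ray(C['scene'],(302.4,210.6)),ray(C['top'],(350.6,185.2))]), onz(C['top'],(350.6,185.2),149),onz(C['scene'],(302.4,210.6),149))
import turn; turn.OFF=np.array([0,0,-19])
report(-45,[617.5,-38.6,131+80],0); o=readout.get_obs(); print(o['position'],R.from_quat(o['eef_rot']).as_matrix().round(3).tolist())
"
```

```text
(array([625.27537483, -41.89695249, 148.16986994]), [0.12176226208293882, 0.1217622620829276]) [625.04735277 -41.96411115 149.        ] [625.97048281 -42.23030235 149.        ]
turn [-0.49  9.4  -0.11] 9.4 shift mm [-80.8   1.9  47.2] tcp goal [617.5 -38.6 192. ]
q [-0.037  0.404 -0.281  2.024  0.41   0.721  0.041] globe now [562.1  33.  244.1] F [ 0.2 -0.9  0.3]
[563.81073067  30.39652394 225.35973692] [[-0.593, 0.8, 0.091], [0.789, 0.6, -0.136], [-0.163, -0.008, -0.987]]
```

The contact is at (625.3,−41.9,148), so the bulb leans about 5° towards +x in the cup. I turn the tool so the fingers close along the lean, which straightens the bulb when gripped.

```bash
python3 -c "
import turn; from turn import *
turn.OFF=np.array([0,0,0])
report(-105,[618.5,-39,200],0); report(-75,[563,30,225],0)"
```

```text
turn [ 4.48  8.78 59.75] 60.6 shift mm [-83.    2.3  39.4] tcp goal [618.5 -39.  200. ]
q [-0.037  0.404 -0.281  2.024  0.41   0.721  0.041] globe now [563.8  30.4 225.4] F [ 0.2 -0.9  0.3]
turn [ 1.98  9.31 29.82] 31.3 shift mm [ 0.2 -0.9  0.3] tcp goal [563.  30. 225.]
q [-0.037  0.404 -0.281  2.024  0.41   0.721  0.041] globe now [563.8  30.4 225.4] F [ 0.2 -0.9  0.3]
```

>>> {"api": "play_rows", "payload": {
  "targets": [
    [-0.006, 0, 0.003, 0.2, 0.4, 3],
    [-0.018, 0, 0.008, 0.7, 1.3, 9],
    [-0.031, 0.001, 0.014, 1.1, 2.2, 15],
    [-0.044, 0.001, 0.02, 1.6, 3.1, 21.5],
    [-0.056, 0.001, 0.026, 2.1, 4.1, 28],
    [-0.067, 0.002, 0.032, 2.6, 5, 34.5],
    [-0.077, 0.002, 0.036, 3.1, 6, 41],
    [-0.083, 0.0023, 0.0394, 3.6, 7, 47.5]
  ]
}}

```text
t: 15.08
position: [619.1, -38.5, 199.7]
eef_rot: [0.771, 0.636, -0.009, 0.015]
contact_force: [-0.4, 0.6, -0.1]
width: 0.997
grasp_force: 0.0
```

>>> {"api": "play_rows", "payload": {
  "targets": [
    [0, 0, 0, 0.4, 0.8, 6],
    [0, 0, 0, 0.9, 1.8, 12],
    [0, 0, 0, 0.9, 1.8, 12],
    [0, 0, 0, 0.9, 1.8, 12],
    [0, 0, 0, 0.9, 1.8, 12]
  ]
}}

```text
t: 15.5
position: [618.7, -37.9, 200.3]
eef_rot: [0.831, 0.556, -0.0, -0.0]
contact_force: [0.9, -0.1, 0.9]
width: 0.998
grasp_force: 0.0
```

```bash
python3 snap.py w10; python3 -c "
import turn; from meas import *; from turn import *
turn.OFF=np.array([0,0,0])
report(-105,[618.5,-39,117],0)
im,c=L('w10'); e=proj(c,np.array([625.3,-41.9,149])); print('contact exp',e,'upright',proj(c,np.array([617.5,-38.6,149])),'globe',proj(c,np.array([617.5,-38.6,63])))
x,y=e.round().astype(int); m=mask(im,(12,90,110),(28,255,255),(x-40,y-40,x+40,y+40)); k,l,st,ce=cv2.connectedComponentsWithStats(m); print([(ce[i].round(1).tolist(),st[i].tolist()) for i in range(1,k) if st[i,4]>15])"
```

```text
15.5 [618.7 -37.9 200.3] 0.007424757365816963
turn [-0.03 -0.03  0.49] 0.5 shift mm [-1.2  0.1 83.4] tcp goal [618.5 -39.  117. ]
q [ 0.033  0.509 -0.091  1.875  0.063  0.761 -0.486] globe now [618.9 -37.9 200.4] F [ 0.   0.8 -0.4]
contact exp [330.77369286 216.35740978] upright [318.58912927 216.25376986] globe [318.71771325 184.40386984]
[([357.6, 181.0], [351, 176, 16, 15, 150]), ([329.4, 217.0], [322, 209, 16, 17, 221])]
```

The wrist camera confirms the lean lies along the closing line, with the contact at (329,217). I descend and grip the cap gently.

>>> {"api": "play_rows", "payload": {
  "targets": [
    [-0.001, 0, 0.008, 0, 0, 0],
    [-0.001, 0, 0.022, 0, 0, 0],
    [-0.001, 0, 0.038, 0, 0, 0],
    [-0.001, 0, 0.054, 0, 0, 0],
    [-0.001, 0, 0.068, 0, 0, 0],
    [-0.001, 0, 0.078, 0, 0, 0],
    [-0.001, 0, 0.083, 0, 0, 0],
    [-0.001, 0, 0.083, 0, 0, 0]
  ]
}}

```text
t: 16.22
position: [618.1, -39.8, 116.3]
eef_rot: [0.833, 0.554, -0.0, -0.001]
contact_force: [0.2, -0.2, 0.6]
width: 0.997
grasp_force: 0.0
```

>>> {"api": "play_rows", "payload": {
  "targets": [
    [0, 0, 0, 0, 0, 0],
    [0, 0, 0, 0, 0, 0],
    [0, 0, 0, 0, 0, 0],
    [0, 0, 0, 0, 0, 0],
    [0, 0, 0, 0, 0, 0],
    [0, 0, 0, 0, 0, 0],
    [0, 0, 0, 0, 0, 0],
    [0, 0, 0, 0, 0, 0]
  ],
  "grip": -1,
  "newtons": 40
}}

```text
t: 16.88
position: [619.2, -39.9, 117.8]
eef_rot: [0.833, 0.554, 0.001, -0.0]
contact_force: [1.1, -0.4, 1.8]
width: 0.3
grasp_force: 40.4
```

>>> {"api": "play_rows", "payload": {
  "targets": [
    [0, 0, 0, 0, 0, 0],
    [0, 0, 0, 0, 0, 0],
    [0, 0, 0, 0, 0, 0],
    [0, 0, 0, 0, 0, 0]
  ]
}}

```text
t: 17.22
position: [619.2, -40.0, 117.8]
eef_rot: [0.833, 0.554, 0.001, -0.0]
contact_force: [2.1, -0.9, 2.8]
width: 0.302
grasp_force: 40.5
```

The cap is gripped (25.7 mm opening, 40 N). I lift clear, then refine the bin's place from the pictures already taken.

>>> {"api": "play_rows", "payload": {
  "targets": [
    [0, 0, -0.004, 0, 0, 0],
    [0, 0, -0.014, 0, 0, 0],
    [0, 0, -0.032, 0, 0, 0],
    [0, 0, -0.055, 0, 0, 0],
    [0, 0, -0.085, 0, 0, 0],
    [0, 0, -0.115, 0, 0, 0],
    [0, 0, -0.14, 0, 0, 0],
    [0, 0, -0.15, 0, 0, 0]
  ]
}}

```text
t: 17.88
position: [619.3, -39.9, 271.6]
eef_rot: [0.833, 0.554, 0.002, 0.0]
contact_force: [0.4, 0.3, -2.3]
width: 0.302
grasp_force: 40.4
```

```bash
python3 - <<'E'
from meas import *
from gold import gold
T=cams.camera_info("top"); S=cams.camera_info("scene")
rs=[]
e4,c4=ells("w4",(50,100,150),(85,255,255),(30,160,200,300),60,200); print("w4",e4); rs.append(ray(c4,e4[0][:2]))
for n,c,roi in(("top0",T,(405,150,465,210)),("scene0",S,(195,235,265,325))):
    im=cv2.imread(f"pics/{n}.png"); x0,y0,x1,y1=roi
    h=cv2.cvtColor(im[y0:y1,x0:x1],cv2.COLOR_BGR2HSV); g=(h[...,0]>50)&(h[...,0]<85)&(h[...,1]>90); 
    v=np.where(g,h[...,2],0).astype(np.uint8); t,_=cv2.threshold(v[g].reshape(-1,1),0,255,cv2.THRESH_OTSU)
    m=((v>t)*255).astype(np.uint8); k=big(m); e=cv2.fitEllipse(cv2.convexHull(k)); p=(e[0][0]+x0,e[0][1]+y0)
    print(n,"V",np.percentile(v[g],[5,50,95]),t,np.round(p,1),np.round(e[1],1),"exp px",106*c["mtx"][0][0]/np.linalg.norm(onz(c,p,150)-np.array(c["cam_to_world"])[:3,3]),onz(c,p,150).round(1)); 
o=readout.get_obs(); print(o["position"],o["contact_force"],o["width"])
p=o["position"]; gold([p[0],p[1],p[2]-54.8],"11",w=9)
E
```

```text
w4 [[113.7, 239.0, 108.1, 137.0]]
top0 V [ 77.  82. 189.] 127.0 [436.6 176.1] [36.5 38. ] exp px 36.307946986651295 [ 644.7 -286.6  150. ]
scene0 V [ 90.  98. 171.] 133.0 [224.6 263.9] [35.8 45.7] exp px 43.97970582442229 [ 648.  -287.4  150. ]
[619.32666931 -39.94765924 271.629129  ] [ 0.41573084  0.28995872 -2.25090829] 0.30236758732531277
scene expect [299. 165.] [] globe px [300.5 190.1]
top expect [352.2 175.8] [] globe px [350.9 182.4]
```

```bash
python3 - <<'E'
from meas import *
T=cams.camera_info("top"); S=cams.camera_info("scene"); c4=L("w4")[1]
a=np.linspace(0,2*np.pi,90)
rs=[]
for n,c,p in(("w4",c4,(113.7,239)),("top",T,(436.6,176.1)),("scene",S,(224.6,263.9))):
    C=onz(c,p,150); q=np.array([proj(c,C+53*np.array([np.cos(t),np.sin(t),0])) for t in a]).astype(np.float32)
    d=proj(c,C)-cv2.fitEllipse(q)[0]; pp=np.array(p)+d; print(n,d.round(2),onz(c,pp,150).round(1)); rs.append(ray(c,pp))
print(tri(rs))
im=cv2.imread("pics/top0.png"); m=mask(im,(0,0,170),(180,40,255),(418,160,456,200)); k=big(m); print("floor white px",cv2.minEnclosingCircle(k), [onz(T,cv2.minEnclosingCircle(k)[0],z).round(0) for z in (30,70)])
E
```

```text
w4 [0.8  3.69] [ 644.2 -286.6  150. ]
top [-0.02 -0.1 ] [ 644.9 -286.7  150. ]
scene [ 0.09 -0.59] [ 646.5 -286.4  150. ]
(array([ 645.05848823, -286.72442132,  149.03977883]), [0.7748925673648844, 0.15543382616643217, 0.8705307356980156])
floor white px ((431.5, 181.5), 14.916534423828125) [array([ 653., -296.,   30.]), array([ 645., -288.,   70.])]
```

The bin mouth is at (645,−286.7,149) from three views that agree within 1 mm. Its rim height of 150 checks, and the white floor is roughly at z ≈ 70. I go over it and down to just inside the mouth.

>>> {"api": "play_rows", "payload": {
  "targets": [
    [-0.009, 0.005, 0, 0, 0, 0],
    [-0.032, 0.018, 0, 0, 0, 0],
    [-0.067, 0.037, 0, 0, 0, 0],
    [-0.102, 0.056, 0, 0, 0, 0],
    [-0.137, 0.075, 0, 0, 0, 0],
    [-0.172, 0.094, 0, 0, 0, 0],
    [-0.203, 0.111, 0, 0, 0, 0],
    [-0.2176, 0.1194, 0, 0, 0, 0]
  ]
}}

```text
t: 18.65
position: [642.3, -293.9, 264.1]
eef_rot: [0.834, 0.551, -0.002, -0.001]
contact_force: [-1.2, -0.4, -1.3]
width: 0.302
grasp_force: 40.3
```

>>> {"api": "play_rows", "payload": {
  "targets": [
    [0, 0, 0, 0, 0, 0],
    [0, 0, 0, 0, 0, 0],
    [0, 0, 0, 0, 0, 0],
    [0, 0, 0, 0, 0, 0]
  ]
}}

```text
t: 18.98
position: [644.6, -285.0, 266.2]
eef_rot: [0.832, 0.554, 0.0, -0.002]
contact_force: [0.4, 0.7, -1.8]
width: 0.3
grasp_force: 40.3
```

```bash
python3 - <<'E'
from turn import *
o=readout.get_obs(); Rc=R.from_quat(o["eef_rot"]); print("to go",Rc.inv().apply(np.array([645,-286.7,180])-o["position"]).round(1),o["contact_force"],o["width"],o["q"].round(2))
# globe seen by fixed cameras: white blob near expected place
G=o["position"]-[0,0,54.8]
for n in("scene","top"):
    im=cams.grab_frame(n); c=cams.camera_info(n); cv2.imwrite(f"pics/{n}12.png",im); e=proj(c,G); x,y=e.round().astype(int); s=c["mtx"][0][0]*31/np.linalg.norm(G-np.array(c["cam_to_world"])[:3,3])
    m=mask(im,(0,0,140),(180,60,255),(x-22,y-22,x+22,y+22)); k=big(m); (u,v),r=cv2.minEnclosingCircle(k); print(n,"exp",e.round(1),s.round(1),"got",round(u,1),round(v,1),round(r,1),cv2.boundingRect(k))
E
```

```text
to go [-1.6  1.3 86.2] [ 0.37421963  0.67278725 -1.80520757] 0.30048836964822717 [ 0.38  0.54 -0.07  1.61  0.04  0.99 -0.09]
scene exp [220.7 246. ] 13.4 got 221.5 245.0 13.5 (209, 237, 26, 19)
top exp [440.6 171.3] 11.1 got 436.2 176.0 17.0 (420, 160, 26, 33)
```

The globe is where expected (scene column 221.5 against 220.7). I lower to just above the possible floor range.

>>> {"api": "play_rows", "payload": {
  "targets": [
    [-0.001, 0.001, 0.008, 0, 0, 0],
    [-0.0016, 0.0013, 0.022, 0, 0, 0],
    [-0.0016, 0.0013, 0.038, 0, 0, 0],
    [-0.0016, 0.0013, 0.054, 0, 0, 0],
    [-0.0016, 0.0013, 0.068, 0, 0, 0],
    [-0.0016, 0.0013, 0.079, 0, 0, 0],
    [-0.0016, 0.0013, 0.085, 0, 0, 0],
    [-0.0016, 0.0013, 0.086, 0, 0, 0]
  ]
}}

```text
t: 19.75
position: [644.7, -288.3, 179.7]
eef_rot: [0.833, 0.554, -0.0, -0.001]
contact_force: [-0.2, -0.4, -1.0]
width: 0.301
grasp_force: 40.3
```

>>> {"api": "play_rows", "payload": {
  "targets": [
    [0, 0, 0.003, 0, 0, 0],
    [0, 0, 0.006, 0, 0, 0],
    [0, 0, 0.009, 0, 0, 0],
    [0, 0, 0.009, 0, 0, 0],
    [0, 0, 0.009, 0, 0, 0]
  ]
}}

```text
t: 20.17
position: [645.2, -288.8, 172.3]
eef_rot: [0.833, 0.554, 0.0, -0.001]
contact_force: [-0.2, 0.5, -1.0]
width: 0.302
grasp_force: 40.3
```

>>> {"api": "play_rows", "payload": {
  "targets": [
    [0, 0, 0, 0, 0, 0]
  ]
}}

```text
t: 20.25
position: [645.3, -288.8, 172.5]
eef_rot: [0.833, 0.554, 0.001, -0.0]
contact_force: [0.9, -0.0, -1.6]
width: 0.303
grasp_force: 40.3
```

>>> {"api": "play_rows", "payload": {
  "targets": [
    [0, 0, 0, 0, 0, 0]
  ]
}}

```text
t: 20.33
position: [645.3, -288.8, 172.5]
eef_rot: [0.833, 0.554, 0.001, -0.0]
contact_force: [0.1, 0.2, 0.3]
width: 0.305
grasp_force: 40.3
```

>>> {"api": "play_rows", "payload": {
  "targets": [
    [0, 0, 0, 0, 0, 0]
  ]
}}

```text
t: 20.42
position: [645.3, -288.8, 172.4]
eef_rot: [0.833, 0.554, 0.001, -0.0]
contact_force: [-0.7, -0.1, -0.4]
width: 0.306
grasp_force: 40.3
```

>>> {"api": "play_rows", "payload": {
  "targets": [
    [0, 0, 0, 0, 0, 0]
  ]
}}

```text
t: 20.5
position: [645.3, -288.8, 172.3]
eef_rot: [0.833, 0.554, 0.0, -0.0]
contact_force: [-0.7, 0.4, -1.9]
width: 0.302
grasp_force: 40.3
```

The free-hanging baseline is about −1.0 N, with about 0.8 N of noise. I feel down in 1.5 mm steps.

>>> {"api": "play_rows", "payload": {
  "targets": [
    [0.001, -0.0005, 0.002, 0, 0, 0],
    [0.002, -0.001, 0.004, 0, 0, 0]
  ]
}}

```text
t: 20.67
position: [645.1, -286.5, 168.1]
eef_rot: [0.833, 0.554, 0.001, -0.0]
contact_force: [0.3, 0.9, -1.4]
width: 0.301
grasp_force: 40.3
```

>>> {"api": "play_rows", "payload": {
  "targets": [
    [0, 0, 0.001, 0, 0, 0],
    [0, 0, 0.002, 0, 0, 0]
  ]
}}

```text
t: 20.83
position: [645.0, -286.3, 165.9]
eef_rot: [0.833, 0.554, 0.0, -0.001]
contact_force: [0.7, 0.4, -1.2]
width: 0.303
grasp_force: 40.3
```

>>> {"api": "play_rows", "payload": {
  "targets": [
    [0, 0, 0.001, 0, 0, 0],
    [0, 0, 0.0015, 0, 0, 0]
  ]
}}

```text
t: 21.0
position: [645.0, -286.5, 164.5]
eef_rot: [0.833, 0.554, 0.0, -0.001]
contact_force: [-1.3, -0.1, -1.2]
width: 0.305
grasp_force: 40.3
```

>>> {"api": "play_rows", "payload": {
  "targets": [
    [0, 0, 0.001, 0, 0, 0],
    [0, 0, 0.0015, 0, 0, 0]
  ]
}}

```text
t: 21.17
position: [645.1, -286.5, 163.0]
eef_rot: [0.833, 0.554, 0.0, -0.001]
contact_force: [0.2, 0.5, -0.6]
width: 0.305
grasp_force: 40.3
```

>>> {"api": "play_rows", "payload": {
  "targets": [
    [0, 0, 0, 0, 0, 0]
  ]
}}

```text
t: 21.25
position: [645.0, -286.5, 163.0]
eef_rot: [0.833, 0.554, 0.0, -0.001]
contact_force: [0.0, 0.9, -0.7]
width: 0.3
grasp_force: 40.3
```

>>> {"api": "play_rows", "payload": {
  "targets": [
    [0, 0, 0, 0, 0, 0]
  ]
}}

```text
t: 21.33
position: [645.0, -286.5, 163.1]
eef_rot: [0.833, 0.554, 0.0, -0.001]
contact_force: [-0.3, -0.1, -2.2]
width: 0.3
grasp_force: 40.3
```

>>> {"api": "play_rows", "payload": {
  "targets": [
    [0, 0, 0.001, 0, 0, 0],
    [0, 0, 0.0015, 0, 0, 0]
  ]
}}

```text
t: 21.5
position: [645.1, -286.5, 161.7]
eef_rot: [0.833, 0.554, 0.0, -0.001]
contact_force: [-0.2, -0.2, -1.5]
width: 0.302
grasp_force: 40.3
```

>>> {"api": "play_rows", "payload": {
  "targets": [
    [0, 0, 0.001, 0, 0, 0],
    [0, 0, 0.0015, 0, 0, 0]
  ]
}}

```text
t: 21.67
position: [645.0, -286.5, 160.0]
eef_rot: [0.833, 0.554, 0.0, -0.001]
contact_force: [-0.5, -0.5, -1.3]
width: 0.301
grasp_force: 40.3
```

>>> {"api": "play_rows", "payload": {
  "targets": [
    [0, 0, 0.001, 0, 0, 0],
    [0, 0, 0.0015, 0, 0, 0]
  ]
}}

```text
t: 21.83
position: [645.1, -286.5, 158.5]
eef_rot: [0.833, 0.554, 0.0, -0.001]
contact_force: [-0.9, -0.5, -1.9]
width: 0.304
grasp_force: 40.3
```

>>> {"api": "play_rows", "payload": {
  "targets": [
    [0, 0, 0.001, 0, 0, 0],
    [0, 0, 0.0015, 0, 0, 0]
  ]
}}

```text
t: 22.0
position: [645.0, -286.5, 157.0]
eef_rot: [0.833, 0.554, 0.0, -0.001]
contact_force: [0.8, -1.1, -1.1]
width: 0.306
grasp_force: 40.3
```

>>> {"api": "play_rows", "payload": {
  "targets": [
    [0, 0, 0, 0, 0, 0]
  ]
}}

```text
t: 22.08
position: [645.0, -286.4, 157.0]
eef_rot: [0.833, 0.554, 0.0, -0.001]
contact_force: [0.0, -0.4, -0.6]
width: 0.302
grasp_force: 40.3
```

>>> {"api": "play_rows", "payload": {
  "targets": [
    [0, 0, 0, 0, 0, 0]
  ]
}}

```text
t: 22.17
position: [645.0, -286.5, 157.1]
eef_rot: [0.833, 0.554, 0.0, -0.001]
contact_force: [-0.2, -0.5, -1.0]
width: 0.304
grasp_force: 40.3
```

Still free at 157.

>>> {"api": "play_rows", "payload": {
  "targets": [
    [0, 0, 0.001, 0, 0, 0],
    [0, 0, 0.0015, 0, 0, 0]
  ]
}}

```text
t: 22.33
position: [645.1, -286.5, 155.6]
eef_rot: [0.833, 0.554, 0.0, -0.001]
contact_force: [0.5, 0.3, -1.4]
width: 0.299
grasp_force: 40.3
```

>>> {"api": "play_rows", "payload": {
  "targets": [
    [0, 0, 0.001, 0, 0, 0],
    [0, 0, 0.0015, 0, 0, 0]
  ]
}}

```text
t: 22.5
position: [645.0, -286.4, 154.0]
eef_rot: [0.833, 0.554, 0.0, -0.001]
contact_force: [0.1, -0.7, -1.2]
width: 0.302
grasp_force: 40.3
```

>>> {"api": "play_rows", "payload": {
  "targets": [
    [0, 0, 0.001, 0, 0, 0],
    [0, 0, 0.0015, 0, 0, 0]
  ]
}}

```text
t: 22.67
position: [645.0, -286.5, 152.5]
eef_rot: [0.833, 0.554, 0.0, -0.001]
contact_force: [0.3, 0.4, -1.1]
width: 0.3
grasp_force: 40.3
```

>>> {"api": "play_rows", "payload": {
  "targets": [
    [0, 0, 0, 0, 0, 0]
  ]
}}

```text
t: 22.75
position: [645.0, -286.5, 152.4]
eef_rot: [0.833, 0.554, 0.0, -0.001]
contact_force: [0.3, -0.4, -1.2]
width: 0.302
grasp_force: 40.3
```

>>> {"api": "play_rows", "payload": {
  "targets": [
    [0, 0, 0, 0, 0, 0]
  ]
}}

```text
t: 22.83
position: [645.1, -286.5, 152.6]
eef_rot: [0.833, 0.554, 0.0, -0.001]
contact_force: [0.1, 0.4, -0.4]
width: 0.306
grasp_force: 40.3
```

>>> {"api": "play_rows", "payload": {
  "targets": [
    [0, 0, 0, 0, 0, 0]
  ]
}}

```text
t: 22.92
position: [645.1, -286.5, 152.7]
eef_rot: [0.833, 0.554, 0.0, -0.001]
contact_force: [0.3, 0.6, -1.2]
width: 0.305
grasp_force: 40.3
```

>>> {"api": "play_rows", "payload": {
  "targets": [
    [0, 0, 0.001, 0, 0, 0],
    [0, 0, 0.0015, 0, 0, 0]
  ]
}}

```text
t: 23.08
position: [645.1, -286.5, 151.1]
eef_rot: [0.833, 0.554, 0.0, -0.001]
contact_force: [-0.1, 0.1, -1.3]
width: 0.303
grasp_force: 40.3
```

>>> {"api": "play_rows", "payload": {
  "targets": [
    [0, 0, 0.001, 0, 0, 0],
    [0, 0, 0.0015, 0, 0, 0]
  ]
}}

```text
t: 23.25
position: [645.0, -286.5, 149.5]
eef_rot: [0.833, 0.554, 0.0, -0.001]
contact_force: [-0.8, -0.0, -0.8]
width: 0.304
grasp_force: 40.3
```

>>> {"api": "play_rows", "payload": {
  "targets": [
    [0, 0, 0.001, 0, 0, 0],
    [0, 0, 0.0015, 0, 0, 0]
  ]
}}

```text
t: 23.42
position: [645.0, -286.5, 148.0]
eef_rot: [0.833, 0.554, 0.0, -0.001]
contact_force: [-0.4, 1.0, -1.8]
width: 0.299
grasp_force: 40.3
```

>>> {"api": "play_rows", "payload": {
  "targets": [
    [0, 0, 0, 0, 0, 0]
  ]
}}

```text
t: 23.5
position: [645.0, -286.4, 148.0]
eef_rot: [0.833, 0.554, 0.0, -0.001]
contact_force: [0.3, -0.0, -1.2]
width: 0.301
grasp_force: 40.3
```

>>> {"api": "play_rows", "payload": {
  "targets": [
    [0, 0, 0, 0, 0, 0]
  ]
}}

```text
t: 23.58
position: [645.0, -286.5, 148.1]
eef_rot: [0.833, 0.554, 0.0, -0.001]
contact_force: [-0.4, -0.2, -1.6]
width: 0.301
grasp_force: 40.3
```

>>> {"api": "play_rows", "payload": {
  "targets": [
    [0, 0, 0, 0, 0, 0]
  ]
}}

```text
t: 23.67
position: [645.1, -286.5, 148.2]
eef_rot: [0.833, 0.554, 0.0, -0.001]
contact_force: [-0.7, 0.0, -1.3]
width: 0.297
grasp_force: 40.3
```

Still free at 148; I continue.

>>> {"api": "play_rows", "payload": {
  "targets": [
    [0, 0, 0.001, 0, 0, 0],
    [0, 0, 0.0015, 0, 0, 0]
  ]
}}

```text
t: 23.83
position: [645.1, -286.5, 146.6]
eef_rot: [0.833, 0.554, 0.0, -0.001]
contact_force: [0.1, -1.0, -0.7]
width: 0.303
grasp_force: 40.3
```

>>> {"api": "play_rows", "payload": {
  "targets": [
    [0, 0, 0.001, 0, 0, 0],
    [0, 0, 0.0015, 0, 0, 0]
  ]
}}

```text
t: 24.0
position: [645.0, -286.5, 145.0]
eef_rot: [0.833, 0.554, 0.0, -0.001]
contact_force: [0.8, 0.3, -1.4]
width: 0.301
grasp_force: 40.3
```

>>> {"api": "play_rows", "payload": {
  "targets": [
    [0, 0, 0.001, 0, 0, 0],
    [0, 0, 0.0015, 0, 0, 0]
  ]
}}

```text
t: 24.17
position: [645.0, -286.5, 143.5]
eef_rot: [0.833, 0.554, 0.0, -0.001]
contact_force: [-0.2, -0.6, -1.3]
width: 0.302
grasp_force: 40.3
```

>>> {"api": "play_rows", "payload": {
  "targets": [
    [0, 0, 0, 0, 0, 0]
  ]
}}

```text
t: 24.25
position: [645.1, -286.5, 143.5]
eef_rot: [0.833, 0.554, 0.0, -0.001]
contact_force: [-0.1, 0.2, -1.1]
width: 0.3
grasp_force: 40.3
```

>>> {"api": "play_rows", "payload": {
  "targets": [
    [0, 0, 0, 0, 0, 0]
  ]
}}

```text
t: 24.33
position: [645.1, -286.5, 143.6]
eef_rot: [0.833, 0.554, 0.0, -0.001]
contact_force: [-0.4, -0.3, -0.6]
width: 0.307
grasp_force: 40.3
```

>>> {"api": "play_rows", "payload": {
  "targets": [
    [0, 0, 0, 0, 0, 0]
  ]
}}

```text
t: 24.42
position: [645.1, -286.5, 143.7]
eef_rot: [0.833, 0.554, 0.0, -0.001]
contact_force: [-0.3, -1.0, -0.9]
width: 0.302
grasp_force: 40.3
```

>>> {"api": "play_rows", "payload": {
  "targets": [
    [0, 0, 0.001, 0, 0, 0],
    [0, 0, 0.0015, 0, 0, 0]
  ]
}}

```text
t: 24.58
position: [645.1, -286.5, 142.2]
eef_rot: [0.833, 0.554, 0.0, -0.001]
contact_force: [-0.2, 0.0, -0.5]
width: 0.303
grasp_force: 40.3
```

>>> {"api": "play_rows", "payload": {
  "targets": [
    [0, 0, 0.001, 0, 0, 0],
    [0, 0, 0.0015, 0, 0, 0]
  ]
}}

```text
t: 24.75
position: [645.1, -286.5, 140.7]
eef_rot: [0.833, 0.554, 0.0, -0.001]
contact_force: [0.9, -1.1, 0.9]
width: 0.302
grasp_force: 40.3
```

>>> {"api": "play_rows", "payload": {
  "targets": [
    [0, 0, 0.001, 0, 0, 0],
    [0, 0, 0.0015, 0, 0, 0]
  ]
}}

```text
t: 24.92
position: [645.1, -286.6, 139.2]
eef_rot: [0.833, 0.554, 0.0, -0.001]
contact_force: [0.4, -0.2, 1.7]
width: 0.305
grasp_force: 40.4
```

>>> {"api": "play_rows", "payload": {
  "targets": [
    [0, 0, 0, 0, 0, 0]
  ]
}}

```text
t: 25.0
position: [645.1, -286.5, 139.2]
eef_rot: [0.833, 0.554, 0.0, -0.001]
contact_force: [0.3, 0.2, 0.8]
width: 0.298
grasp_force: 40.4
```

>>> {"api": "play_rows", "payload": {
  "targets": [
    [0, 0, 0, 0, 0, 0]
  ]
}}

```text
t: 25.08
position: [645.1, -286.5, 139.2]
eef_rot: [0.833, 0.554, 0.0, -0.001]
contact_force: [-0.5, 0.0, 0.0]
width: 0.302
grasp_force: 40.4
```

>>> {"api": "play_rows", "payload": {
  "targets": [
    [0, 0, 0, 0, 0, 0]
  ]
}}

```text
t: 25.17
position: [645.2, -286.5, 139.2]
eef_rot: [0.833, 0.554, 0.0, -0.001]
contact_force: [1.2, -0.8, 0.7]
width: 0.306
grasp_force: 40.4
```

There is contact. The force rose from −1.05 to about +0.8 N, so 1.85 N on the spring, which is the bulb's weight plus about 0.9 N. I release with a partial opening so the fingers stay clear of the bin wall, then draw out.

>>> {"api": "play_rows", "payload": {
  "targets": [
    [0, 0, 0, 0, 0, 0],
    [0, 0, 0, 0, 0, 0],
    [0, 0, 0, 0, 0, 0],
    [0, 0, 0, 0, 0, 0],
    [0, 0, 0, 0, 0, 0],
    [0, 0, 0, 0, 0, 0]
  ],
  "grip": 0.12,
  "newtons": 20
}}

```text
t: 25.67
position: [645.0, -286.5, 139.1]
eef_rot: [0.833, 0.554, 0.0, -0.001]
contact_force: [-0.4, 0.5, 0.2]
width: 0.559
grasp_force: 0.0
```

>>> {"api": "play_rows", "payload": {
  "targets": [
    [0, 0, 0, 0, 0, 0],
    [0, 0, 0, 0, 0, 0]
  ]
}}

```text
t: 25.83
position: [645.1, -286.4, 139.2]
eef_rot: [0.833, 0.554, 0.0, -0.001]
contact_force: [0.0, 0.3, 0.9]
width: 0.558
grasp_force: 0.0
```

>>> {"api": "play_rows", "payload": {
  "targets": [
    [0, 0, -0.003, 0, 0, 0],
    [0, 0, -0.01, 0, 0, 0],
    [0, 0, -0.02, 0, 0, 0],
    [0, 0, -0.034, 0, 0, 0],
    [0, 0, -0.052, 0, 0, 0],
    [0, 0, -0.075, 0, 0, 0],
    [0, 0, -0.1, 0, 0, 0],
    [0, 0, -0.125, 0, 0, 0]
  ]
}}

```text
t: 26.5
position: [645.0, -286.7, 266.4]
eef_rot: [0.833, 0.554, 0.001, -0.0]
contact_force: [0.4, -0.2, 0.9]
width: 0.563
grasp_force: 0.0
```

>>> {"api": "play_rows", "payload": {
  "targets": [
    [0.015, 0, -0.015, 0, 0, 0],
    [0.045, 0, -0.03, 0, 0, 0],
    [0.08, 0, -0.035, 0, 0, 0],
    [0.115, 0, -0.035, 0, 0, 0],
    [0.15, 0, -0.035, 0, 0, 0],
    [0.17, 0, -0.035, 0, 0, 0],
    [0.18, 0, -0.035, 0, 0, 0],
    [0.18, 0, -0.035, 0, 0, 0]
  ]
}}

```text
t: 27.17
position: [715.5, -117.7, 300.1]
eef_rot: [0.832, 0.555, 0.001, -0.001]
contact_force: [-0.3, -0.3, -0.0]
width: 0.561
grasp_force: 0.0
```

```bash
python3 - <<'E'
from h import *
a=cams.grab_frame("scene"); b=cams.grab_frame("top"); w=cams.grab_frame("wrist")
cv2.imwrite("pics/fin.png",cv2.hconcat([cv2.resize(a[220:320,180:280],(400,400),interpolation=2),cv2.resize(b[130:230,385:485],(400,400),interpolation=2)]))
print(readout.get_obs()["position"])
E
```

```text
[ 714.03206735 -123.28111194  299.76658214]
```

View pics/fin.png

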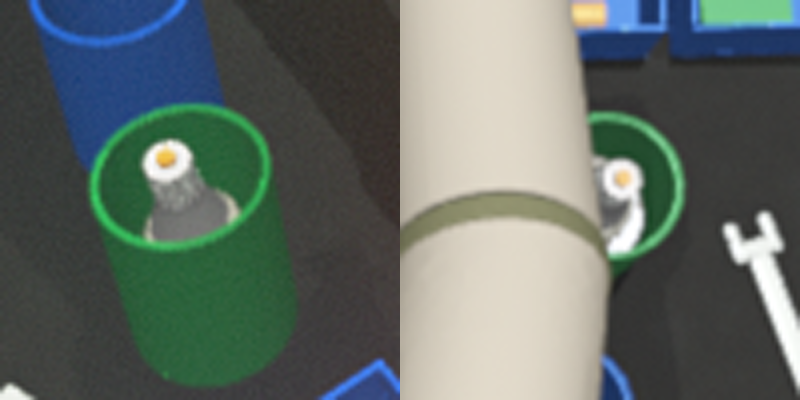

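The bulb sits cap-up in the green bin but appears to lean, with its contact at scene (221.4,259.2) and top (440.4,174.4). I check the lean.

```bash
python3 - <<'E'
from h import *
S,T=cams.camera_info("scene"),cams.camera_info("top")
x,e=tri([ray(S,(221.2,259)),ray(T,(440.2,174.2))]); G=np.array([645,-286.7,84.5]); d=x-G
print(x.round(1),np.round(e,1),d.round(1),np.degrees(np.arccos(d[2]/np.linalg.norm(d))),np.linalg.norm(d), proj(S,G+[0,0,86]),proj(T,G+[0,0,86]))
o=readout.get_obs(); print(o["position"], o["t"])
E
```

```text
[ 645.6 -292.2  170.4] [0.5 0.5] [ 0.6 -5.5 85.9] 3.692184586060385 86.05759013129747 [222.90702845 257.62505972] [438.09001811 174.39637948]
[ 714.03206735 -123.28111194  299.76658214] 27.3167
```

The lean is only 3.7°, and the contact sits 86 mm from the seat centre, as it should. The bulb stands in the ring and the gripper is clear, so I hand the job in.

```bash
python3 -c "
from plant import env
print(env.close_job())"
```

```text
the job is handed in; nothing more can be done
None
```

I stood the bulb cap-up in the orange cup and let go, then gripped it by its cap and set it cap-up on the green bin's floor with about 2 N (about 1 N beyond its weight), leaning about 4°; I then drew the gripper out and handed the job in at about 27 s, and no verdict came back.

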